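Fold the retaining flap over a wood sample and shut the case

ROBOT

A 6-joint arm with a two-finger parallel gripper is mounted at the origin on a cart in front of the work surface, level with it; the furniture and walls round the work are solid. World frame = base frame: x ahead of the robot, y to its left, z up, the work surface at z = 0. Lengths are in mm, angles in rad, forces in N, time in s.
With the tool pointing down it reaches from about 275 to 850 mm from the base axis. Payload 19 kg.
Tool frame: the origin (TCP) lies midway between the tips of the shut fingers; the grasp point (between the pads) lies behind it (ctrl.grip_point_offset is the z of the grasp point in the tool frame, in mm); z points along the fingers, y is the direction in which the jaws open and shut (so a half turn about z gives the same grasp; the last joint's range is limited). The gripper opens to 85 mm and grips with 20 to 120 N. Pads are 22 mm wide; open, the fingers measure 114 mm over their backs; the gripper's body (76 mm by 85 mm) begins 54 mm behind the grasp point. The pads swing forward as they close: fully open they stand 13 mm farther back than shut.
Start: joints at [0.972, 0.15, 1.437, -0, 1.554, -0.134], TCP at [257.739, 513.966, 231.267] pointing down, gripper open.
Joint ranges: [-2.8, 2.8], [-0.68, 2.1], [0.12, 2.68], [-1.39, 4.53], [0.16, 2.79], [-2.81, 2.81]. Speed limits (rad/s): [1.89, 1.89, 2.22, 3.01, 3.01, 3.01].

INTERFACE

Orientations are given as a unit quaternion [x, y, z, w].
In Python, from workcell import ctrl, fingers, kin, viewer, ticket gives the robot as it stands. Calls block until the motion is done:
- ctrl.movep(position, orientation): joint-space move of the TCP to a pose.
- ctrl.movel(position, frame=None, v=150): straight line of the TCP; frame=None keeps the orientation; v is the mean speed in mm/s.
- ctrl.move_j(angles): joint-space move.
- fingers.command_gripper(opening, grasp_force=None): finger opening in mm; grasp_force is the grip in N (None keeps the last); returns when the fingers have stopped.
- ctrl.hold(seconds).
- kin.ik(position, orientation): joint angles nearest the present ones, or None.
- viewer.grab_frame(name): name is "scene" or "top" or "wrist"; returns the picture (400x640x3 uint8, red, green, blue); there is no depth.
- viewer.calibration(name): a dict with "fov_y" (degrees; the focal length in pixels is half the picture's height over the tangent of half this angle, whatever the lens; pixels are square), "cx", "cy" (the principal point, pixels), "distortion" ([k1, k2, p1, p2, k3] as OpenCV has them; the pictures are not rectified), "xyz" and "attitude" of the camera in the world. Camera axes: x right, y down, z forward; pixel columns grow to the right and rows downward; lengths in mm; the calibration is good to about 2 mm. A picture is of the moment at which its call begins: read the wrist's pose just before it. calibration takes no time and is no camera call; for the wrist camera it gives the pose at the moment of the call.
A pose or a line that the arm cannot do raises ctrl.PlanningError and nothing moves.
- ticket.job_done(): hands the job in, once; it reports no verdict.
Readings, each from a call of its own:
- ctrl.get_time(): time.
- ctrl.get_joint_positions(): joint angles.
- ctrl.get_qvel(): joint speeds.
- ctrl.get_joint_efforts(): joint torques, N m.
- ctrl.get_tcp_pos(): TCP position.
- ctrl.get_orientation(): TCP orientation.
- ctrl.get_contact_force(): force on the tool from outside, world axes, zero at the start.
- ctrl.get_torque(): the same for the moment, N m.
- ctrl.get_gripper_width(): finger opening in mm.
Only numpy, scipy, OpenCV 4.12 (cv2) and the standard library are available. Lean on these libraries where they do the work, as an engineer would, in place of code of your own. Each camera call takes 0.05 s, during which the arm holds its last target.

TASK

Close up the wooden sample case for storage: first push the upright blue flap over until it lies flat on the divider above the sample block, then swing the open lid shut over it until it lies fully closed on the rim. Do it all by pushing and pressing with the fingertips or the outside of the fingers: never take the flap or the lid between the fingers, leave the two wood blocks lying in their compartments, and leave everything else on the bench alone.

Things in the scene. Friction and masses are not known exactly. Their poses are not given: they have to be found in the camera images.
- case: Beech case, open on top, 156 x 184 mm, walls 7 mm, rim 62 mm above its underside, fixed on a riser (grey plate, black ribbed skirt) that holds the underside 12 to 90 mm above the bench. Origin: centre of the underside; x from front wall to rear wall (lid hinge), y left, z up. A 6 mm divider at y = +2 mm, 48 mm high, parts right (-y) and left compartments; the flap goes over the right one.
- flap (a joint): Angle of the blue flap: 0 = lying flat on the divider, pi/2 = upright; stop at 1.72 (leaning slightly outward). At the start it stands at about 1.5 to 1.7. It is a light (50 g) 5 mm plate, 80 mm along the case's x and reaching from 1 to 81 mm off its hinge line; the hinge has about 0.05 N m of dry friction, so it stays where it is left. It folds from the right wall inward, towards the case's +y.
- flap_hinge (a point): On the flap's hinge line, midway along it; in the case's frame at (0, -81, 50.5) mm, inside the right wall. Axes turn with the flap: x along the hinge line (the case's x), y from the hinge to the free edge, z out of the face that looks up when the flap is flat and looks outward (away from the case, to the right) when it is upright. The plate lies within 2.5 mm either side of z = 0.
- flap_edge (a point): Middle of the flap's free edge, 81 mm from the hinge line, at half thickness; same axes as flap_hinge. A white stripe runs along this edge. Flap flat: 50.5 mm above the case's underside.
- lid (a joint): Angle of the lid: 0 = shut on the rim, pi/2 = upright, stop at 2.0. At the start it leans back at about 1.65 to 1.9. A 220 g (varies by a quarter) plate 9 mm thick, 186 mm wide, 158 mm from hinge line to free edge; the hinge has about 0.32 N m of dry friction, so it stays where it is left and must be pushed all the way down. It and the flap collide with each other.
- lid_hinge (a point): On the lid's hinge line, midway along the case's rear rim; in the case's frame at (79, 0, 62) mm. Axes turn with the lid: y along the hinge line (the case's y), -x from the hinge to the free edge, z out of the outer face (up when shut, backward, away from the robot, when open). The plate occupies z = 0 to 9 mm.
- lid_edge (a point): Middle of the lid's free edge, 158 mm from the hinge line, at half thickness (z = 4.5 mm of lid_hinge); same axes as lid_hinge. Lid shut: 66.5 mm above the case's underside.
- elm_block: Loose brown elm sample, 48 x 89 x 31 mm, lying in the right compartment, long side roughly along the case's x. Origin: centre of its underside. Not to be moved.
- pine_block: Loose pale pine sample, 42 x 67 x 35 mm, lying in the left compartment, long side roughly along the case's x. Origin: centre of its underside. Not to be moved.
- vial_red: Loose clear vial with a red cap, 29 mm across, 54 mm high, standing left of the case. Origin: centre of its underside. Bystander.
- eraser: Loose blue and white eraser, 20 x 45 x 12 mm, left of the case. Origin: centre of its underside. Bystander.
- loupe: Loose folding loupe, black and silver, 29 x 66 x 14 mm, left of the case. Origin: centre of its underside. Bystander.

How it is judged (in metres and radians):
On the way, in this order (a step that is already met when the one before it is completed fails the run):
1. the flap lies flat (within 0.08 rad) while the lid is still open (over 1.2 rad) (value of joint flap below 0.08 rad and value of joint lid above 1.2 rad), for 0.2 s.
2. the lid is shut (within 0.05 rad) (value of joint lid below 0.05 rad), for 0.2 s.
At the end, for the whole second after the job is handed in: The flap lies flat (within 0.08 rad), the lid is shut over it (within 0.05 rad, about 8 mm at its free edge) and still, and both wood blocks lie on the floor of their own compartments (value of joint flap below 0.08 rad and value of joint lid below 0.05 rad and velocity of joint lid between -0.05 and 0.05 rad/s and x of elm_block in the frame of case between -0.07 and 0.07 m and z of each of elm_block, pine_block in the frame of case below 0.02 m and y of elm_block in the frame of case between -0.085 and 0 m and x of pine_block in the frame of case between -0.07 and 0.07 m and y of pine_block in the frame of case between 0.005 and 0.085 m); the robot touches nothing.
It fails at once if the lid is brought down (below 1.0 rad) while the flap still stands (over 0.3 rad) (value of joint lid below 1 rad and value of joint flap above 0.3 rad).
It fails at once if the flap is taken between the fingers (the grasp point lies inside its plate) (y of the grasp point in the frame of flap_hinge between 0.005 and 0.081 m and x of the grasp point in the frame of flap_hinge between -0.04 and 0.04 m and z of the grasp point in the frame of flap_hinge between -0.004 and 0.004 m).
It fails at once if the lid is taken between the fingers (the grasp point lies inside its plate) (x of the grasp point in the frame of lid_hinge between -0.158 and -0.005 m and y of the grasp point in the frame of lid_hinge between -0.093 and 0.093 m and z of the grasp point in the frame of lid_hinge between -0.0005 and 0.0095 m).
It fails at once if a wood block in the case is moved by more than 20 mm (distance of any of elm_block, pine_block from where it was at the start of the episode above 0.02 m).
It fails at once if a bystander is moved by more than 20 mm (distance of any of vial_red, eraser, loupe from where it was at the start of the episode above 0.02 m).
It also fails if it takes over 48 s, if anything falls off the work surface, if the arm or the gripper's body presses on something with over 40 N, if the wrist force passes 120 N, or if a joint passes its speed limit or range.

## Working session

There is one attempt and no reset: what is moved stays moved. The work goes in short steps, each a Python script; the robot and the scene stay as the last script left them, time stands still between calls to the robot, and variables do not carry over. Pictures are saved under pics/ and viewed, and the job is handed in when it is done.

```bash
ls; mkdir -p pics; python3 - <<'E'
from workcell import ctrl, fingers, kin, viewer, ticket
import cv2
for n in ("scene","top"):
    cv2.imwrite(f"pics/a_{n}.png", viewer.grab_frame(n)[:,:,::-1])
for n in ("scene","top","wrist"):
    print(n,viewer.calibration(n))
print(ctrl.get_time(),ctrl.get_tcp_pos(),ctrl.get_orientation(),ctrl.grip_point_offset,ctrl.get_gripper_width())
E
```

```text
pics
scene {'fov_y': 56.47914480875016, 'cx': 322.3165195625758, 'cy': 202.02379498310816, 'distortion': array([-0.01247528,  0.        ,  0.        ,  0.        ,  0.        ]), 'xyz': array([-126.0185064 ,  367.89032947,  499.14633552]), 'attitude': array([-0.42435479,  0.74252565, -0.4526015 ,  0.25244912])}
top {'fov_y': 54.05970503689588, 'cx': 322.1524940296281, 'cy': 198.20451203733177, 'distortion': array([-0.06425713,  0.        ,  0.        ,  0.        ,  0.        ]), 'xyz': array([377.77115999, -42.09585452, 995.69434087]), 'attitude': array([-0.70059635,  0.7094055 , -0.04612952,  0.06148705])}
wrist {'fov_y': 67.53508310053734, 'cx': 320.4915827057934, 'cy': 195.84311390564716, 'distortion': array([-0.05490495,  0.        ,  0.        ,  0.        ,  0.        ]), 'xyz': array([190.05273274, 548.61227441, 373.72782365]), 'attitude': array([0.84124065, 0.51930587, 0.07850752, 0.12834392])}
0.1 [257.63301579 513.82205457 230.75261826] [ 2.30311132e-01  9.73116898e-01 -5.00625914e-04 -1.84376278e-04] -18.700000000000003 85.3190402955878
```

View pics/a_scene.png

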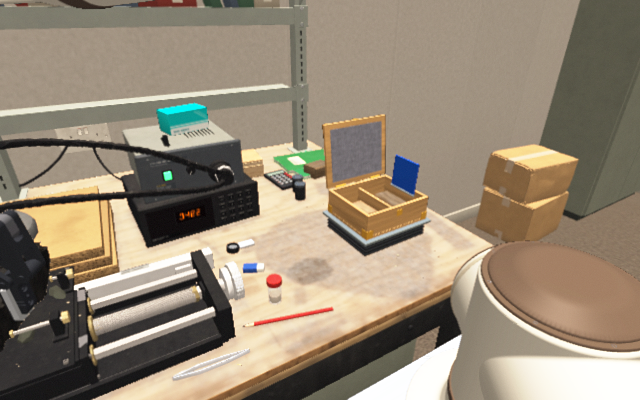

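View pics/a_top.png

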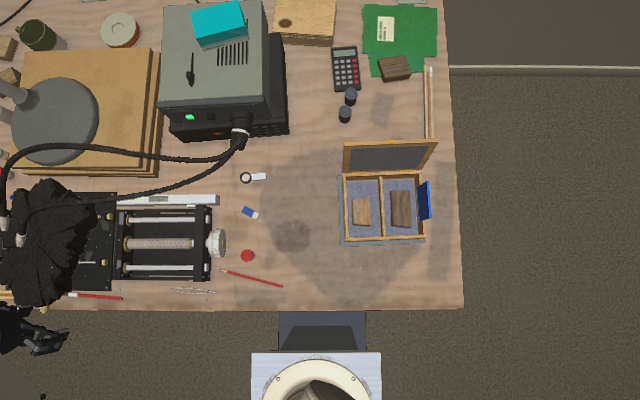

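The case sits at about (383,207) in the top view and (378,200) in the scene view. The lid leans back and the blue flap stands on the right. I'll zoom in on both for corners.

```bash
python3 - <<'E'
import cv2
a=cv2.imread("pics/a_top.png")[130:255,330:450]; cv2.imwrite("pics/b_top.png",cv2.resize(a,None,fx=4.8,fy=4.8,interpolation=cv2.INTER_CUBIC))
a=cv2.imread("pics/a_scene.png")[110:255,315:435]; cv2.imwrite("pics/b_scene.png",cv2.resize(a,None,fx=4,fy=4,interpolation=cv2.INTER_CUBIC))
E
```

```text
(no output)
```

View pics/b_top.png

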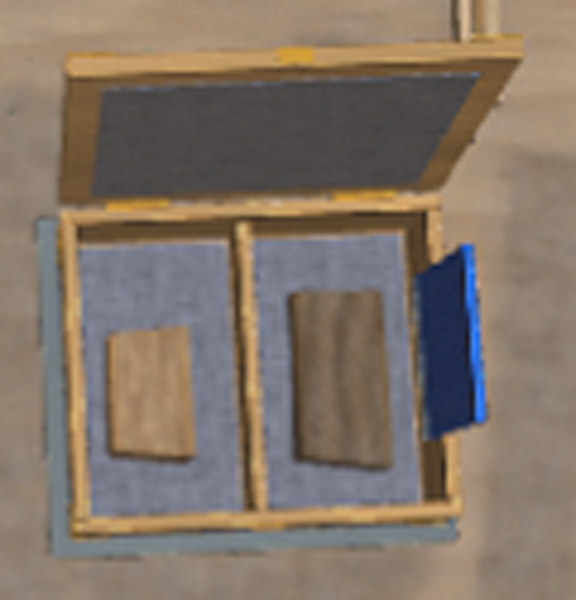

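View pics/b_scene.png

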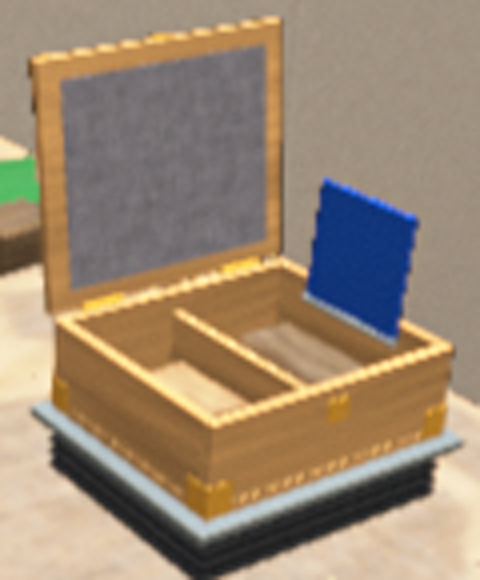

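Rim corners are clear in both views, so I'll triangulate them along with the lid and flap edge corners.

```bash
cat > h.py <<'E'
import numpy as np, cv2
from scipy.spatial.transform import Rotation as R
from workcell import ctrl, fingers, kin, viewer, ticket
def ray(c,uv):
    f=200/np.tan(np.radians(c["fov_y"])/2)
    K=np.array([[f,0,c["cx"]],[0,f,c["cy"]],[0,0,1.]])
    p=cv2.undistortPoints(np.array([[uv]],float),K,c["distortion"])[0,0]
    d=R.from_quat(c["attitude"]).apply([p[0],p[1],1]); return c["xyz"],d/np.linalg.norm(d)
def tri(rays):
    A=np.zeros((3,3));b=np.zeros(3)
    for o,d in rays:
        P=np.eye(3)-np.outer(d,d);A+=P;b+=P@o
    x=np.linalg.solve(A,b)
    return x,[np.linalg.norm((np.eye(3)-np.outer(d,d))@(x-o)) for o,d in rays]
def project(c,X):
    f=200/np.tan(np.radians(c["fov_y"])/2)
    K=np.array([[f,0,c["cx"]],[0,f,c["cy"]],[0,0,1.]])
    Rw=R.from_quat(c["attitude"]).inv()
    return cv2.projectPoints(np.atleast_2d(Rw.apply(np.atleast_2d(X)-c["xyz"])).astype(float),np.zeros(3),np.zeros(3),K,c["distortion"])[0][:,0]
E
python3 - <<'E'
from h import *
ct,cs=viewer.calibration("top"),viewer.calibration("scene")
T=dict(RL=(60,210),FL=(72,533),FR=(462,515),RR=(440,197),lidL=(66,60),lidR=(522,38),flapR=(470,246),flapF=(484,422))
S=dict(RL=(57,318),FL=(210,428),FR=(453,347),RR=(283,262),lidL=(33,58),lidR=(280,18),flapR=(325,180),flapF=(416,216))
P={}
for k in T:
    x,e=tri([ray(ct,np.array(T[k])/4.8+[330,130]),ray(cs,np.array(S[k])/4+[315,110])]); P[k]=x; print(k,x.round(1),np.round(e,1))
for a,b in (("RL","RR"),("FL","FR"),("FL","RL"),("FR","RR"),("lidL","lidR"),("flapR","flapF")): print(a,b,np.linalg.norm(P[a]-P[b]).round(1))
Q=np.array([[78,92,62],[-78,92,62],[-78,-92,62],[78,-92,62]]); W=np.array([P[k] for k in ("RL","FL","FR","RR")])
d=(W[0]+W[3]-W[1]-W[2]); d2=W[0]+W[1]-W[2]-W[3]
print("yaw",np.arctan2(d[1],d[0]),np.arctan2(-d2[0],d2[1]),W.mean(0))
E
```

```text
RL [571.4 -71.7 103.7] [0.5 0.5]
FL [416.5 -73.6 102.4] [0.7 0.7]
FR [ 422.4 -258.3  102.2] [0.6 0.6]
RR [ 576.9 -255.9   99.4] [0.7 0.7]
lidL [599.8 -70.  259.3] [0.2 0.2]
lidR [ 605.8 -256.6  258.4] [1.5 1.5]
flapR [ 538.6 -250.8  171.3] [1. 1.]
flapF [ 459.5 -252.2  174.1] [1. 1.]
RL RR 184.3
FL FR 184.8
FL RL 154.9
FR RR 154.5
lidL lidR 186.6
flapR flapF 79.1
yaw 0.013825453972237079 0.030773699467503215 [ 496.76803614 -164.88509763  101.93488957]
```

The triangulated sizes match the spec: rim 155 x 184 mm, lid 187 mm, flap 79 mm. That puts the rim at z≈102, the case at (497,-165,40) and its yaw at about 0.025. Before moving, I'll check what surrounds the arm at the start pose (cables, instruments).

```bash
python3 - <<'E'
from h import *
cv2.imwrite("pics/c_wrist.png",viewer.grab_frame("wrist")[:,:,::-1])
a=cv2.imread("pics/a_top.png")[0:400,0:320]; b=cv2.imread("pics/a_scene.png")[80:400,0:340]
cv2.imwrite("pics/c_top.png",cv2.resize(a,None,fx=1.5,fy=1.5)); cv2.imwrite("pics/c_scene.png",cv2.resize(b,None,fx=1.8,fy=1.8))
for n in ("top","scene"): 
    c=viewer.calibration(n); t=ctrl.get_tcp_pos(); print(n,project(c,[t,t+[0,0,73],t+[0,0,150]]).round())
E
```

```text
top [[ 52. 320.]
 [ 25. 326.]
 [ -9. 333.]]
scene [[ -20.  326.]
 [ -55.  263.]
 [-101.  182.]]
```

View pics/c_wrist.png

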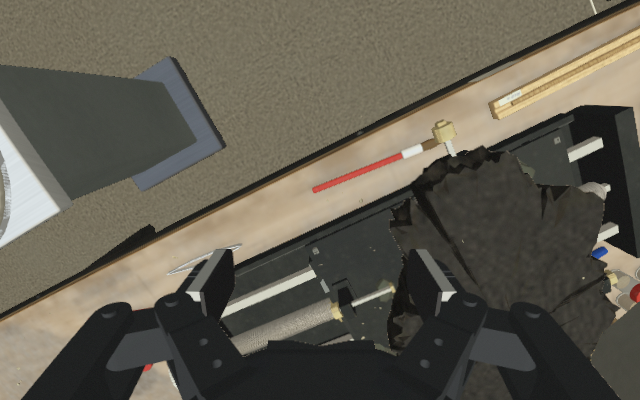

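View pics/c_top.png

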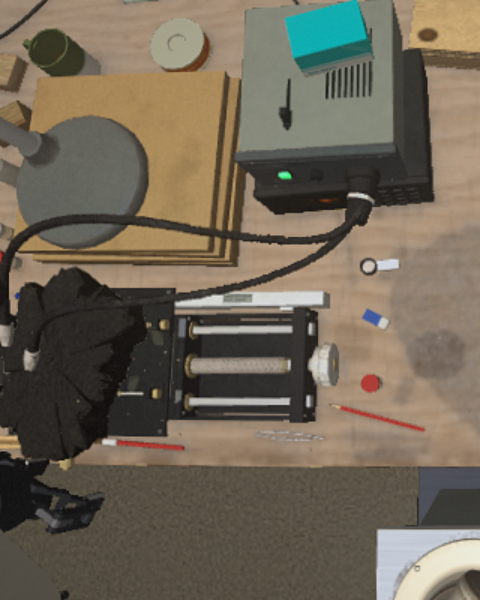

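View pics/c_scene.png

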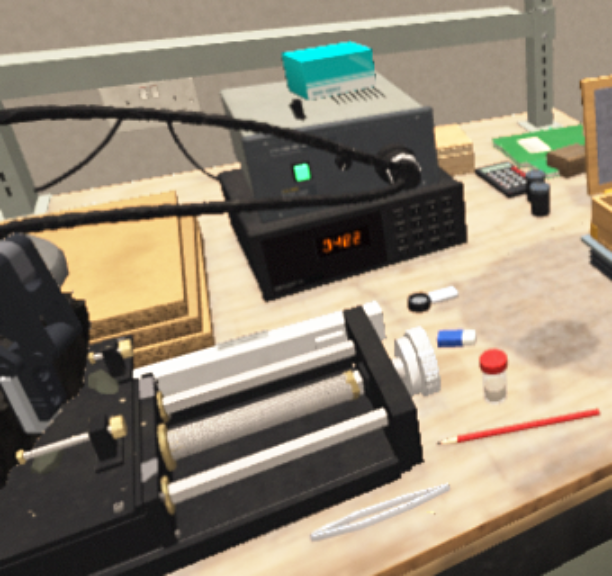

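The gripper hangs at the bottom left, beside a black-hooded machine at about (45,230) in the top view, with cables beyond it. I'll leave sideways along the bench front at a small radius, then swing over to the case. All waypoints get an IK check first.

```bash
cat >> h.py <<'E'
C=np.array([496.8,-164.9,40.]); YAW=0.025
RC=R.from_euler('z',YAW); Q=(RC*R.from_quat([0,1,0,0])).as_quat()
def W(p): return C+RC.apply(p)
def flap_pts(th,s=62,half=14.5,x=-5):
    y=-81+s*np.cos(th)-2.5*np.sin(th); z=50.5+s*np.sin(th)+2.5*np.cos(th)
    return W([x,y-half,z])
def lid_pts(th,s=135,half=11,y=0):
    x=79-s*np.cos(th)+9*np.sin(th); z=62+s*np.sin(th)+9*np.cos(th)
    return W([x+half,y,z])
E
python3 - <<'E'
from h import *
pts=[("f0",W([-5,-130,240])),("f1",W([-5,-130,110]))]+[(f"f{t:.2f}",flap_pts(t)) for t in (1.7,1.2,.6,0)]
pts+=[("up",W([-5,-33,260])),("over",W([165,0,260])),("behind",W([165,0,190]))]+[(f"l{t:.2f}",lid_pts(t)) for t in (1.85,1.57,1.2,.8,.4,0)]
for n,p in pts:
    q=kin.ik(p,Q); print(n,p.round(),None if q is None else np.round(q,2))
E
```

```text
f0 [ 495. -295.  280.] [-0.67  0.14  1.35 -0.    1.65 -2.27]
f1 [ 495. -295.  150.] [-0.67  0.19  1.55 -0.    1.39 -2.27]
f1.70 [ 494. -271.  152.] [-0.64  0.17  1.58 -0.    1.39 -2.23]
f1.20 [ 494. -240.  149.] [-0.59  0.14  1.62 -0.    1.38 -2.19]
f0.60 [ 493. -211.  128.] [-0.55  0.13  1.68 -0.    1.34 -2.14]
f0.00 [ 493. -199.   93.] [-0.53  0.15  1.73 -0.    1.27 -2.12]
up [ 493. -198.  300.] [-0.53  0.04  1.42 -0.    1.68 -2.12]
over [ 662. -161.  300.] [-0.35  0.37  1.03 -0.    1.74 -1.95]
behind [ 662. -161.  230.] [-0.35  0.37  1.16 -0.    1.61 -1.95]
l1.85 [ 633. -162.  229.] [-0.37  0.31  1.24 -0.    1.59 -1.96]
l1.57 [ 596. -162.  237.] [-0.39  0.24  1.32 -0.    1.58 -1.99]
l1.20 [ 546. -164.  231.] [-0.43  0.14  1.45 -0.    1.55 -2.02]
l0.80 [ 499. -165.  205.] [-0.47  0.06  1.59 -0.    1.49 -2.06]
l0.40 [ 466. -166.  163.] [-0.5   0.02  1.72 -0.    1.4  -2.09]
l0.00 [ 452. -166.  111.] [-0.51  0.03  1.82 -0.    1.29 -2.11]
```

```bash
python3 - <<'E'
from h import *
fingers.command_gripper(0)
ctrl.movel([245,330,290],v=250)
ctrl.movep([330,-40,330],Q)
ctrl.movep(W([-40,-135,240]),Q)
print(ctrl.get_time(),ctrl.get_tcp_pos().round(1),ctrl.get_gripper_width(),np.round(ctrl.get_contact_force(),1))
cv2.imwrite("pics/d_wrist.png",viewer.grab_frame("wrist")[:,:,::-1])
cv2.imwrite("pics/d_scene.png",viewer.grab_frame("scene")[:,:,::-1])
E
```

```text
4.575 [ 460.3 -299.8  280.8] 0.08438537672019483 [0.2 1.4 0.6]
```

View pics/d_wrist.png

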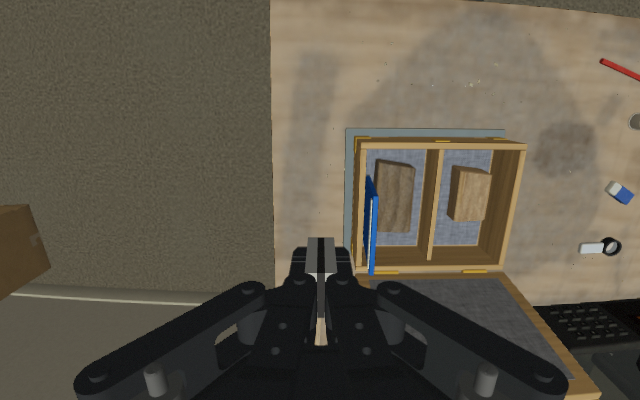

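View pics/d_scene.png

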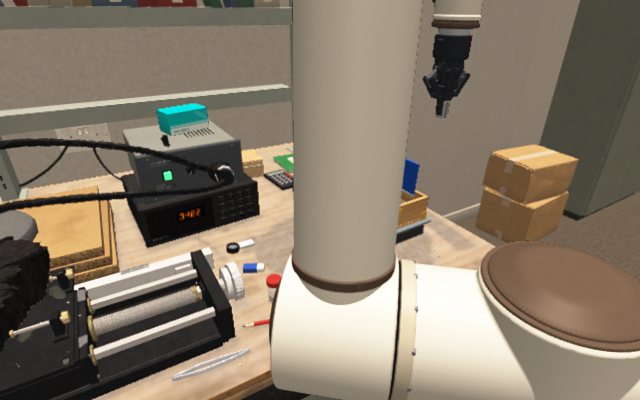

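The wrist view shows the case, with rim corners near (357,142), (526,145) and (508,273), and the flap at x≈371. The tool is to the right of the flap, as intended. Now a quick cross-check of those corners, then the flap push with force monitoring.

```bash
python3 - <<'E'
from h import *
c=viewer.calibration("wrist")
for uv,p in (((357,142),[-78,-92,62]),((526,145),[-78,92,62]),((508,273),[78,92,62])):
    o,d=ray(c,uv); x=o+d*(102-o[2])/d[2]; print(x.round(1),W(p).round(1))
ctrl.movel(W([-5,-135,240]),v=200)
ctrl.movel(W([-5,-135,112.5]),v=200)
f0=np.array(ctrl.get_contact_force())
print("f0",f0.round(1))
for t in np.linspace(1.7,0.05,14):
    ctrl.movel(flap_pts(t),v=80)
    f=np.array(ctrl.get_contact_force())-f0
    print(round(t,2),ctrl.get_tcp_pos().round(1),f.round(1),round(ctrl.get_time(),2))
    if np.linalg.norm(f)>20: print("STOP");break
E
```

```text
[ 423.8 -261.2  102. ] [ 421.1 -258.8  102. ]
[420.6 -74.1 102. ] [416.5 -74.9 102. ]
[581.  -59.3 102. ] [572.5 -71.  102. ]
f0 [0.1 0.6 0.5]
1.7 [ 494.6 -270.6  152. ] [-0.7 -0.7 -1.3] 6.3
1.57 [ 494.3 -262.9  152.6] [ 0.3 -0.3 -0.7] 6.55
1.45 [ 494.1 -254.9  152.3] [-0.5 -1.  -0.6] 6.8
1.32 [ 493.9 -247.   151.1] [ 0.  -0.3 -0.9] 7.05
1.19 [ 493.6 -239.4  148.9] [-1.  -0.4 -0.8] 7.3
1.07 [ 493.4 -232.2  145.7] [-0.6 -0.6 -0.3] 7.55
0.94 [ 493.2 -225.4  141.7] [-0.5 -0.7 -0.3] 7.8
0.81 [ 493.  -219.2  136.9] [-0.  -0.4 -0.5] 8.05
0.68 [ 492.9 -213.7  131.2] [-0.8 -2.5  0.9] 8.3
0.56 [ 492.7 -208.9  125. ] [ 0.3  0.5 -0.2] 8.55
0.43 [ 492.6 -204.9  118.2] [-0.2 -1.4 -0.5] 8.8
0.3 [ 492.5 -201.8  110.9] [-1.  -0.8 -0.3] 9.05
0.18 [ 492.4 -199.7  103.3] [-0.7 -0.7 -0.5] 9.3
0.05 [ 492.7 -198.7   95.7] [ 0.2 -0.7 -0.2] 9.55
```

```bash
python3 - <<'E'
from h import *
cv2.imwrite("pics/e_wrist.png",viewer.grab_frame("wrist")[:,:,::-1])
p=flap_pts(0.0)
for dz in (0,-1,-2,-3,-4,-5,-6):
    ctrl.movel(p+[0,0,dz],v=30); f=np.array(ctrl.get_contact_force()); print(dz,ctrl.get_tcp_pos().round(1),f.round(1),round(ctrl.get_time(),2))
    if f[2]>8: break
ctrl.hold(.3); print(np.round(ctrl.get_contact_force(),1))
cv2.imwrite("pics/e_top.png",cv2.resize(viewer.grab_frame("top")[130:255,330:450,::-1],None,fx=4.8,fy=4.8))
E
```

```text
0 [ 492.9 -198.7   94.8] [-10.6   4.1  29.8] 9.85
[-10.3   4.5  28.8]
```

View pics/e_wrist.png

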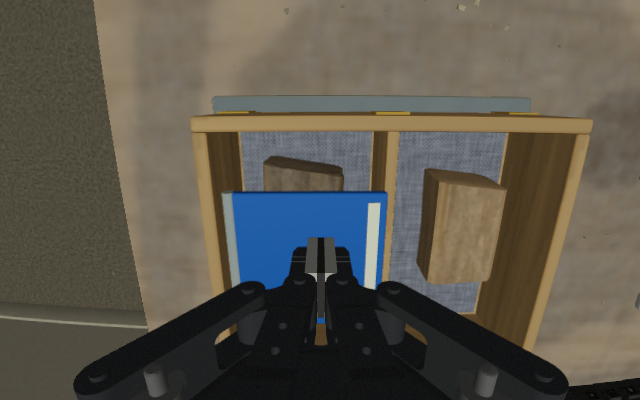

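View pics/e_top.png

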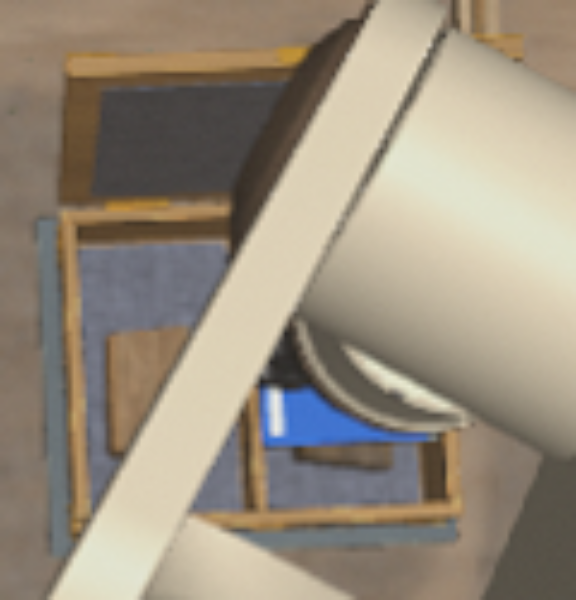

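The wrist picture shows the flap lying on the divider, with its white edge along the divider at x≈373. It took 29 N with the tip stopped at z≈94.8, so the plate is supported and the case is about 2 mm higher than I estimated. Next I'll lift, check the lid position, and go over the lid.

```bash
sed -i 's/-164.9,40.\]/-164.9,41.8]/' h.py; python3 - <<'E'
from h import *
p=ctrl.get_tcp_pos()
ctrl.movel([p[0],p[1],315],v=250)
ctrl.movel(W([-100,0,275]),v=300)
cv2.imwrite("pics/f_wrist.png",viewer.grab_frame("wrist")[:,:,::-1])
cw=viewer.calibration("wrist"); print(cw["xyz"])
cv2.imwrite("pics/f_top.png",cv2.resize(viewer.grab_frame("top")[110:260,320:450,::-1],None,fx=4,fy=4))
print(ctrl.get_time(),ctrl.get_tcp_pos().round(1))
for t in (1.65,1.75,1.9): print(t,project(viewer.calibration("top"),[W([79-158*np.cos(t),y,62+158*np.sin(t)]) for y in (93,-93)]).round(1))
E
```

```text
[ 321.21446788 -168.76924609  459.14622731]
11.825 [ 397.2 -167.5  316.1]
1.65 [[343.8 149.2]
 [439.8 145.5]]
1.75 [[343.4 141.7]
 [438.8 138. ]]
1.9 [[342.8 131.3]
 [437.  127.8]]
```

View pics/f_wrist.png

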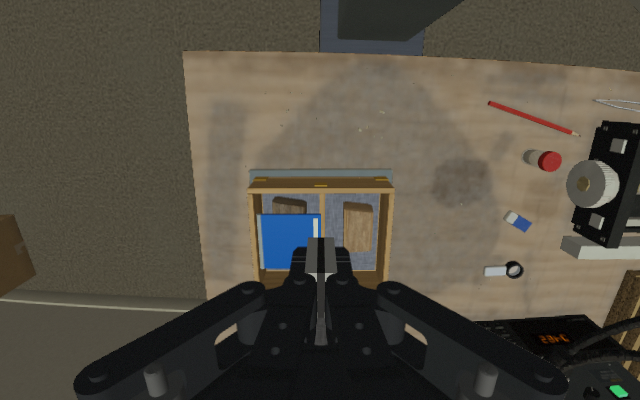

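View pics/f_top.png

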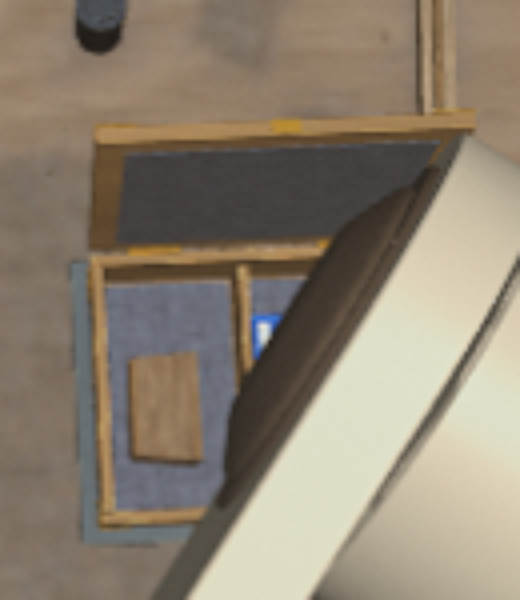

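The flap stays flat: its blue face is level, with the white edge on the divider at (317,240). The lid's inner edge at top pixel (344,146) gives a lid angle of about 1.7. Now over the lid, down behind it, and the push along the lid's arc.

```bash
python3 - <<'E'
from h import *
ctrl.movel(W([168,0,278]),v=300)
ctrl.movel(W([168,0,196]),v=200)
f0=np.array(ctrl.get_contact_force()); print("f0",f0.round(1),ctrl.get_time(),ctrl.get_tcp_pos().round(1))
for t in np.linspace(1.85,0.1,18):
    ctrl.movel(lid_pts(t),v=100)
    f=np.array(ctrl.get_contact_force())-f0
    print(round(t,2),ctrl.get_tcp_pos().round(1),f.round(1),round(ctrl.get_time(),2))
    if np.linalg.norm(f)>30: print("STOP");break
cv2.imwrite("pics/g_wrist.png",viewer.grab_frame("wrist")[:,:,::-1])
E
```

```text
f0 [ 1.  -0.4  0.3] 13.4417 [ 664.6 -160.9  239.6]
1.85 [ 633.1 -161.7  232.5] [-1.  -0.2  0.7] 13.92
1.75 [ 619.6 -161.9  235.7] [-1.4  0.9 -0.3] 14.21
1.64 [ 605.8 -162.2  238. ] [-0.1  1.1 -0.9] 14.5
1.54 [ 591.9 -162.6  239.1] [-1.5  0.5  0.8] 14.79
1.44 [ 577.9 -162.9  238.9] [-1.6  0.3 -0.6] 15.08
1.34 [ 564.1 -163.3  237.3] [-1.1  0.9 -0.9] 15.38
1.23 [ 550.5 -163.6  234.3] [-1.2  0.4 -0.1] 15.67
1.13 [ 537.3 -163.9  229.8] [-0.4  0.7  0.4] 15.96
1.03 [ 524.6 -164.2  224.1] [-0.8  0.1  0.1] 16.25
0.92 [ 512.6 -164.5  217. ] [-1.7 -0.  -0.4] 16.54
0.82 [ 501.4 -164.8  208.8] [-1.   0.8  0.4] 16.83
0.72 [ 491.1 -165.   199.5] [-0.5  1.1  0.2] 17.12
0.61 [ 481.8 -165.3  189.1] [-1.6  0.3 -0.3] 17.42
0.51 [ 473.6 -165.5  177.9] [-0.8  0.1  0.1] 17.71
0.41 [ 466.5 -165.6  165.9] [-1.2  0.4 -0.7] 18.0
0.31 [ 460.7 -165.7  153.1] [-1.1  0.8  0.3] 18.29
0.2 [ 456.3 -165.8  139.8] [ 0.   1.1 -0.6] 18.58
0.1 [ 453.3 -165.9  126.2] [-1.2  0.2 -1. ] 18.88
```

View pics/g_wrist.png

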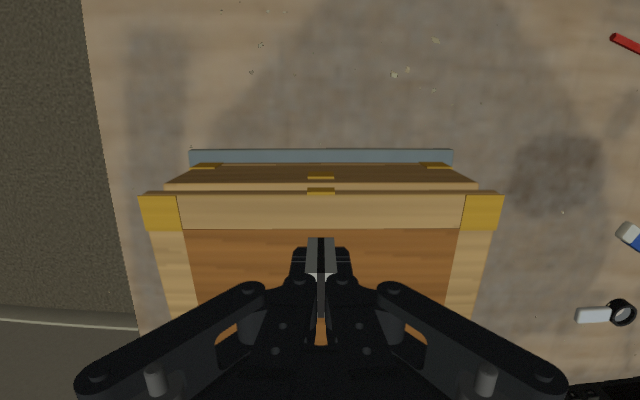

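The lid is nearly down: its front edge is at row ~193 with a small gap above the rim at row ~183. Next I'll press it the rest of the way in small steps.

```bash
python3 - <<'E'
from h import *
p=lid_pts(0.0)
for dz in np.arange(8,-8,-1.):
    ctrl.movel(p+[0,0,dz],v=40); f=np.array(ctrl.get_contact_force()); print(dz,ctrl.get_tcp_pos().round(1),f.round(1),round(ctrl.get_time(),2))
    if f[2]>25: break
ctrl.hold(.5); print(ctrl.get_tcp_pos().round(1),np.round(ctrl.get_contact_force(),1))
cv2.imwrite("pics/h_wrist.png",viewer.grab_frame("wrist")[:,:,::-1])
E
```

```text
8.0 [ 451.7 -166.   120.7] [ 0.6  1.  -0.6] 19.22
7.0 [ 451.8 -166.   119.8] [-0.8  1.2  0.2] 19.47
6.0 [ 451.8 -166.   118.8] [0.6 0.4 0.3] 19.72
5.0 [ 451.8 -166.   117.7] [ 0.3 -0.1 -0.5] 19.97
4.0 [ 451.8 -166.   116.7] [ 0.7 -0.6 -0.9] 20.22
3.0 [ 451.8 -166.   115.7] [-0.1  0.7  0.3] 20.47
2.0 [ 451.8 -166.   114.7] [-0.5 -0.3 -0.3] 20.72
1.0 [ 451.8 -166.   113.7] [-0.6 -0.4  0.6] 20.97
0.0 [ 451.9 -166.1  113.3] [-1.9  1.4  9.6] 21.22
-1.0 [ 452.  -166.1  113.2] [-8.4  4.3 22.5] 21.47
-2.0 [ 452.  -166.1  113. ] [-14.2   7.1  36.7] 21.72
[ 452.  -166.2  113. ] [-14.4   6.2  35.9]
```

View pics/h_wrist.png

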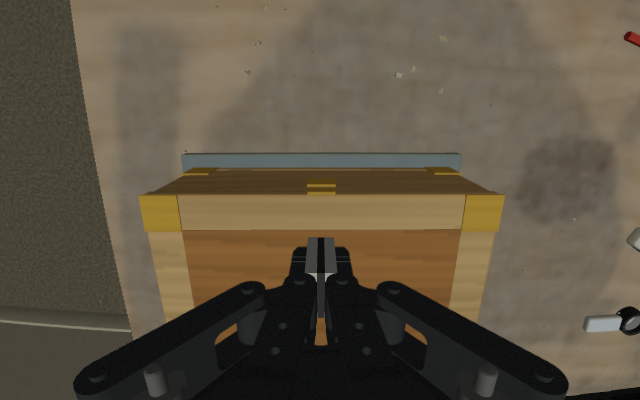

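The gap is gone and the lid edge sits directly on the front wall at row ~193. It bottomed out hard at z≈113, where a shut lid should be. I'll lift off and look from clear.

```bash
python3 - <<'E'
from h import *
p=ctrl.get_tcp_pos()
ctrl.movel([p[0],p[1],130],v=60)
ctrl.movel([p[0],p[1],300],v=250)
ctrl.movep([300,-60,330],Q)
ctrl.hold(.5)
print(ctrl.get_time(),np.round(ctrl.get_contact_force(),1))
cv2.imwrite("pics/i_top.png",cv2.resize(viewer.grab_frame("top")[130:260,330:450,::-1],None,fx=4,fy=4,interpolation=cv2.INTER_CUBIC))
s=viewer.grab_frame("scene")[:,:,::-1]; cv2.imwrite("pics/i_scene.png",s)
cv2.imwrite("pics/i_wrist.png",viewer.grab_frame("wrist")[:,:,::-1])
E
```

```text
24.8417 [-0.   0.3 -0.1]
```

View pics/i_top.png

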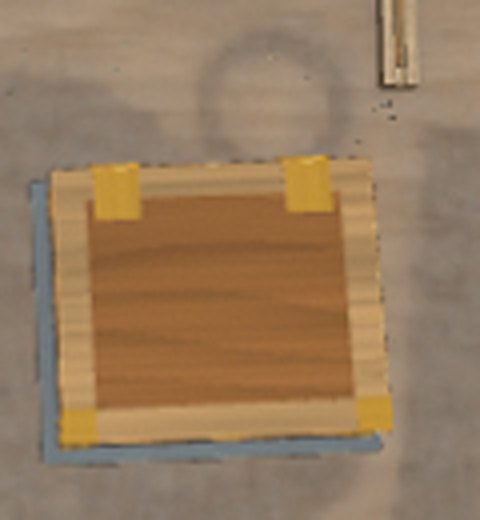

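View pics/i_scene.png

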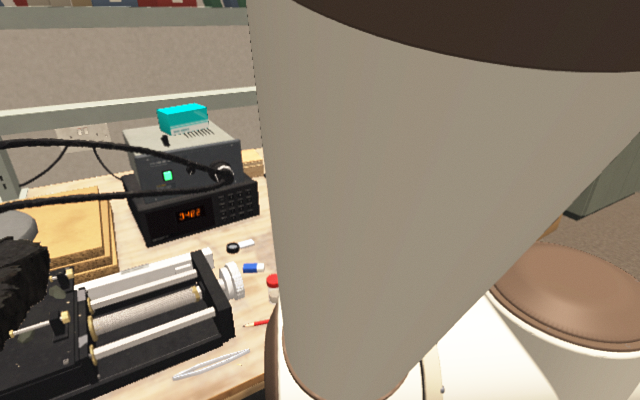

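View pics/i_wrist.png

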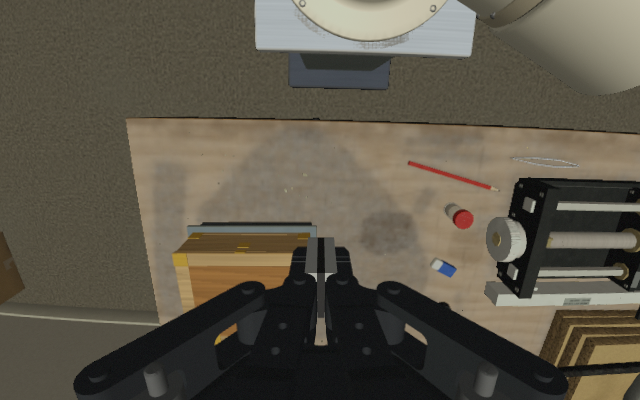

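The top view shows the lid lying square on the case. The wrist view shows no gap at the front, the bystanders are where they were, and the tool is clear with zero contact force. Handing in.

```bash
python3 -c "
from workcell import ticket
ticket.job_done()"
```

```text
the job is handed in; nothing more can be done
```

I folded the flap flat first, then pushed the lid shut over it, using only the shut fingers. The job was handed in with the robot's clock at about 25 s of the 48 s allowed.

- **Flap:** I swept the fingers along the flap's arc and pressed it onto the divider. It bottomed out at about 29 N. After I lifted off, the wrist picture showed it still lying flat, with the lid still open.
- **Lid:** I pushed it from behind along its arc and pressed it until it stopped at tip z ≈ 113 mm, where a shut lid should be, with about 36 N on it. The views after lifting off show it square on the case with no gap at the front.
- **Last checks:** The vial and eraser look undisturbed in the last wrist view, and the loupe in the last scene view. The tool was clear, with no contact force.

Three things disagreed or could not be checked:
- **Case height:** the case came out about 2 mm higher by contact than by triangulation, so I corrected for that before closing the lid.
- **Rim corner check:** of the three rim corners I cross-checked from the wrist view, two were within about 5 mm. The third was off by about 14 mm, probably because I picked the wrong pixel.
- **Wood blocks:** they can't be seen with the lid shut. They looked in place in the last views before closing, and nothing entered the compartments below the flap.

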